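# Return a washed test tile to its labelled rack slot

### The arm

A 6-joint arm with a two-finger parallel gripper is mounted at the origin on the work surface. World frame = base frame: x ahead of the robot, y to its left, z up, the work surface at z = 0. Lengths are in m, angles in degrees, forces in N, time in s.
With the tool pointing down it reaches from about 0.325 to 0.85 m from the base axis. Payload 15.5 kg.
Tool frame: the origin (TCP) lies midway between the tips of the shut fingers; the grasp point (between the pads) lies 19 mm behind it; z points along the fingers, y is the line along which they close (so a half turn about z gives the same grasp; the last joint's range is limited). The gripper opens to 91 mm and grips with 3 to 60 N. Pads are 32 mm wide; open, the fingers measure 118 mm over their backs; the gripper's body (76 mm by 178 mm) begins 60 mm behind the grasp point.
Start: joints at [60.991, 28.281, 77.091, -0, 74.628, -5.472], TCP at [0.25, 0.573, 0.214] pointing down, gripper open.
Joint ranges: [-166.48, 166.48], [-47.26, 123.95], [12.59, 153.08], [-70.14, 250.14], [6.76, 159.57], [-176.63, 176.63]. Speed limits (degrees/s): [108.29, 108.29, 147.25, 172.46, 172.46, 172.46].

### API

Orientations are given as a 3x3 rotation matrix whose columns are the frame's x, y, z axes.
In Python, from bench import ctrl gives the robot as it stands. The module is installed in compiled form; this text tells all that it offers. Calls block until the motion is done:
- ctrl.goto(position, orientation): joint-space move of the TCP to a pose.
- ctrl.move_l(position, vel=0.15, ori=None, contact_N=None): straight line of the TCP; ori=None keeps the orientation; vel is the mean speed in m/s. With contact_N (N) it stops when the force on the tool has changed by that much, and returns True; else False.
- ctrl.movej(angles): joint-space move.
- ctrl.command_gripper(opening): opening from 0.0 (shut) to 1.0 (fully open); the grip force is fixed at half the most; returns when the fingers have stopped.
- ctrl.sleep(seconds).
- ctrl.ik(position, orientation): joint angles nearest the present ones, or None.
- ctrl.read_camera(name): name is "scene" or "top" or "wrist"; returns the picture (384x512x3 uint8, blue, green, red); there is no depth.
- ctrl.camera_params(name): a dict with "fx", "fy", "cx", "cy" (pixels), "pose" (4x4, takes a point from camera to world coordinates); the wrist camera has in their place "T_tool_cam" (4x4, takes a point from camera to tool coordinates, whose origin is the TCP and whose axes are the flange's). Camera axes: x right, y up, looking along -z (the intrinsics and any distortion apply to the point x, -y, -z); pixel columns grow to the right and rows downward; lengths in m; the calibration is good to about 2 mm. A picture is of the moment at which its call begins: read the wrist's pose just before it. camera_params takes no time and is no camera call.
A pose or a line that the arm cannot do raises ctrl.MotionError and nothing moves.
- ctrl.sign_off(): hands the job in; it is judged then, once.
Readings, each from a call of its own:
- ctrl.current_t(): time.
- ctrl.current_q(): joint angles.
- ctrl.current_dq(): joint speeds.
- ctrl.current_effort(): joint torques, N m.
- ctrl.current_tool_pos(): TCP position.
- ctrl.current_eef_rot(): TCP orientation.
- ctrl.current_contact_force(): force on the tool from outside, world axes, zero at the start.
- ctrl.current_wrist_torque(): the same for the moment, N m.
- ctrl.current_grip_width(): opening from 0.0 (shut) to 1.0 (fully open).
- ctrl.current_grasp_force(): force on a finger pad.
Only numpy, scipy, OpenCV 4.12 (cv2) and the standard library are available. Lean on these libraries where they do the work, as an engineer would, in place of code of your own. Each camera call takes 0.05 s, during which the arm holds its last target. There are 200 camera calls.

### The job

The washed test tile on the single drip stand is dry. Lift it out and put it back in its own place in the four-slot tile rack, the empty slot whose label has the same three dots as the tile: glazed dotted face to the front like its neighbours, dots at the top, foot fully down on the slot floor. It is ceramic, so keep hold of it until its foot is down in the slot rather than dropping it, then let go, and leave the other tiles, and the jars and the bottle around the rack, where they stand.

Things in the scene. Friction and masses are not known exactly. Their poses are not given: they have to be found in the camera images.
- tile_mid (a point): Centre of the loose tile that starts in the drip stand: white glazed ceramic, 75 wide, 150 tall, 9 mm thick, about 0.25 kg. x out of the glazed face (three black dots in a row, 23 mm above the centre; the back is brown), y along the width, z up to its top edge, 75 mm away. Grip it across the 9 mm, fingers pointing along -z: its top 55 mm is free front and back. Half-way up.
- stand_floor (a point): Drip stand (fixed, steel, one place, over a white tray): centre of its channel floor, 45 mm above the bench. z up along the tile, which leans 35 degrees from vertical, top to its back; x out of the front (turned to the left, towards +y, by a varying angle), y along the width. Channel 15 mm front to back, lip 12 mm, side stops 18 mm high and 82 mm apart, back plate up to z = 92 mm. Tile comes out along z, clear after 20 mm.
- rack: Tile rack (fixed, aluminium): four equal slots side by side along its y, 90 mm apart, 366 mm in all, in an order of labels that varies; front to +x, away from the robot. Every slot leans 25 degrees from vertical, top towards the robot. Origin on the bench below the middle of the row of slot floors. Dividers 6 mm thick and 34 mm high; a back rail 80 to 92 mm up the slots.
- slot_three (a point): The tile's own slot: centre of its floor, 38 mm above the bench. x out of the front (away from the robot and up), y along the row, z up the leaning slot. 84 mm wide, 15 mm front to back (x -7.5 to 7.5 mm), lip 22 mm high, back strip and rail at x = -7.5 mm. The tile enters along -z; home, its centre is at z = 75 mm, x within 3, y within 4.5 mm, its axes along these.
- label_three (a point): Centre of the label of the tile's own slot: a white card 70 x 28 mm on the rack's front lip with three black dots of 11 mm in a row, 12 mm in front of the slot floor's centre and 5 mm up the slot from it. The other slots' labels have one, two and four dots.
- slot_two (a point): Floor centre of the other empty slot of the rack (label with two dots), same shape and axes as the tile's own slot. It stays empty.
- tile_one_mid (a point): Centre of a like tile, one dot on its face, standing in the rack's one-dot slot. Leave it there.
- tile_four_mid (a point): Centre of a like tile, four dots on its face, standing in the rack's four-dot slot. Leave it there.
- jar_near: Round glass jar with black lid, 80 mm across, 120 mm tall, beyond the rack. Origin at the centre of its underside. Leave it.
- jar_side: A second such jar, to the left of the rack. Origin at the centre of its underside. Leave it.
- bottle_near: Square white plastic bottle with a green cap, 62 x 62 mm, 150 mm tall, beyond the rack. Origin at the centre of its underside. Leave it.
Mind the look-alikes: they are no part of the job. Leave any pink or yellow look-alike of the part that bears tile_mid alone.

How it is judged (in metres and radians):
On the way, in this order (a step that is already met when the one before it is completed fails the run):
1. the tile is lifted out of the drip stand in the gripper (distance of tile_mid from where it was at the start of the episode above 0.06 m and contact force between tile and stand below 0.05 N and contact force between the fingers and tile above 0.5 N), for 0.2 s.
2. the tile, still held in the gripper, has its foot down in the three-dot slot (within 15 mm of the slot floor) (x of tile_mid in the frame of slot_three between -0.012 and 0.012 m and y of tile_mid in the frame of slot_three between -0.009 and 0.009 m and z of tile_mid in the frame of slot_three between 0.06 and 0.09 m and contact force between the fingers and tile above 0.5 N), for 0.1 s.
At the end, for the whole second after the job is handed in: The three-dot tile stands released and at rest in the three-dot slot: foot on the floor (centre 70 to 79 mm above the floor centre along the slot), within 9 mm of the slot centre front-to-back and sideways, in line within 0.12 rad, glazed face to the front, dots at the top (x of tile_mid in the frame of slot_three between -0.009 and 0.009 m and y of tile_mid in the frame of slot_three between -0.009 and 0.009 m and z of tile_mid in the frame of slot_three between 0.07 and 0.079 m and angle between the z axis of tile_mid and the z axis of slot_three, either way round below 0.12 rad and angle between the y axis of tile_mid and the y axis of slot_three, either way round below 0.12 rad and x of label_three in the frame of tile_mid above 0.003 m and z of label_three in the frame of tile_mid below -0.04 m and linear speed of tile below 0.02 m/s and contact force between the fingers and tile below 0.05 N); the robot touches nothing.
It fails at once if another tile in the rack is moved by more than 12 mm (distance of any of tile_one_mid, tile_four_mid from where it was at the start of the episode above 0.012 m).
It fails at once if one of the two jars or the square bottle standing near the rack is moved by more than 30 mm (distance of any of jar_near, jar_side, bottle_near from where it was at the start of the episode above 0.03 m).
It also fails if it takes over 42 s, if anything falls off the work surface, if the arm or the gripper's body presses on something with over 40 N, if the wrist force passes 120 N, or if a joint passes its speed limit or range.

## Working session

There is one attempt and no reset: what is moved stays moved. The work goes in short steps, each a Python script; the robot and the scene stay as the last script left them, time stands still between calls to the robot, and variables do not carry over. Pictures are saved under pics/ and viewed, at most 10 in all, crops included, and the job is handed in when it is done.

```bash
mkdir -p pics; python3 - <<'E'
from bench import ctrl
import cv2,numpy as np
np.set_printoptions(precision=4,suppress=True)
for n in ["scene","top","wrist"]:
    im=ctrl.read_camera(n); cv2.imwrite(f"pics/{n}0.png",im)
    print(n,ctrl.camera_params(n))
s=cv2.imread("pics/scene0.png");t=cv2.imread("pics/top0.png")
cv2.imwrite("pics/both.png",cv2.resize(np.vstack([s,t]),(800,1200))[:600]);
print(ctrl.current_t(),ctrl.current_eef_rot())
E
```

```text
scene {'fx': 479.28910006661937, 'fy': 479.28910006661937, 'cx': 261.27606891397176, 'cy': 191.80870433318435, 'pose': array([[ 0.0734, -0.6271,  0.7754,  1.7117],
       [ 0.9973,  0.0489, -0.0549, -0.1396],
       [-0.0035,  0.7774,  0.629 ,  1.0287],
       [ 0.    ,  0.    ,  0.    ,  1.    ]])}
top {'fx': 497.488700480892, 'fy': 497.488700480892, 'cx': 261.3963946076254, 'cy': 190.26819750229149, 'pose': array([[ 0.0067,  0.9841, -0.1776,  0.2683],
       [-1.    ,  0.0067, -0.0008, -0.0822],
       [ 0.0004,  0.1776,  0.9841,  1.6343],
       [ 0.    ,  0.    ,  0.    ,  1.    ]])}
wrist {'fx': 286.43083938330494, 'fy': 286.43083938330494, 'cx': 255.31434191784354, 'cy': 190.90906537400926, 'T_tool_cam': array([[-0.0012,  0.9594,  0.2822,  0.08  ],
       [ 1.    ,  0.0014, -0.0005, -0.0015],
       [-0.0009,  0.2822, -0.9594, -0.17  ],
       [ 0.    ,  0.    ,  0.    ,  1.    ]])}
0.15 [[-0.9168  0.3993 -0.0004]
 [ 0.3993  0.9168 -0.0008]
 [ 0.0001 -0.0009 -1.    ]]
```

View pics/scene0.png

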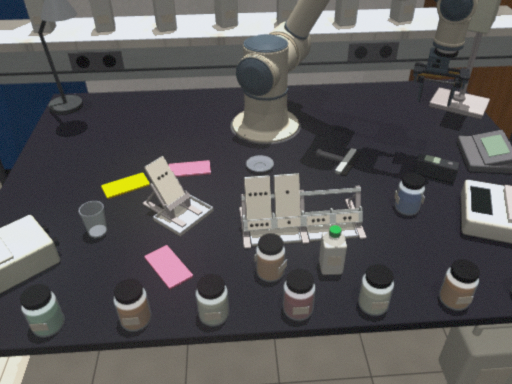

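View pics/top0.png

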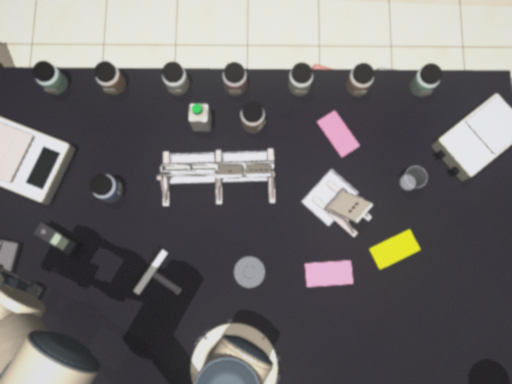

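The scene picture shows the stand with its tile near (170,195) and the rack at (240-365, 175-240). Two tiles are at the left of the rack and the two slots at the right are empty. I'll enlarge both next.

```bash
python3 - <<'E'
import cv2,numpy as np
s=cv2.imread("pics/scene0.png");t=cv2.imread("pics/top0.png")
a=cv2.resize(s[150:250,235:370],(800,593),interpolation=cv2.INTER_CUBIC)
b=cv2.resize(s[150:240,135:225],(400,400),interpolation=cv2.INTER_CUBIC)
c=cv2.resize(t[160:250,295:385],(400,400),interpolation=cv2.INTER_CUBIC)
cv2.imwrite("pics/a.png",a);cv2.imwrite("pics/b.png",np.hstack([b,c]))
E
```

```text
(no output)
```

View pics/a.png

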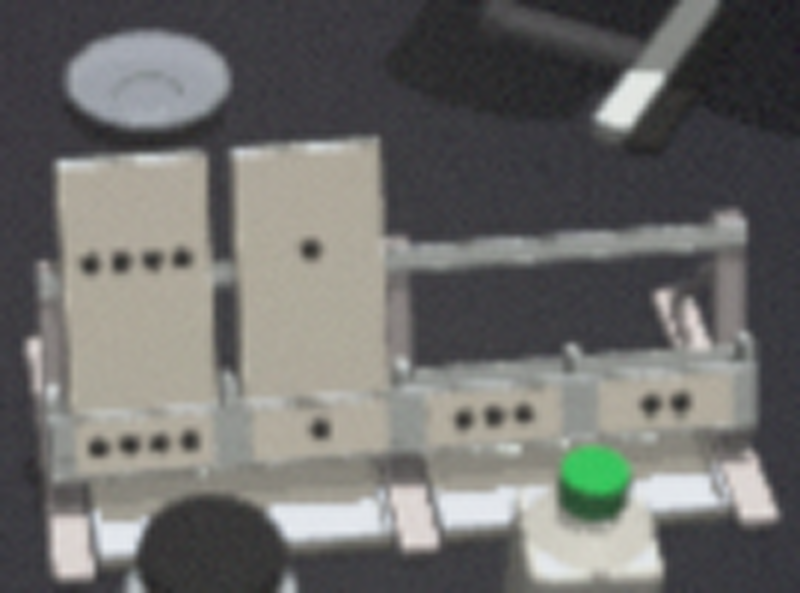

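View pics/b.png

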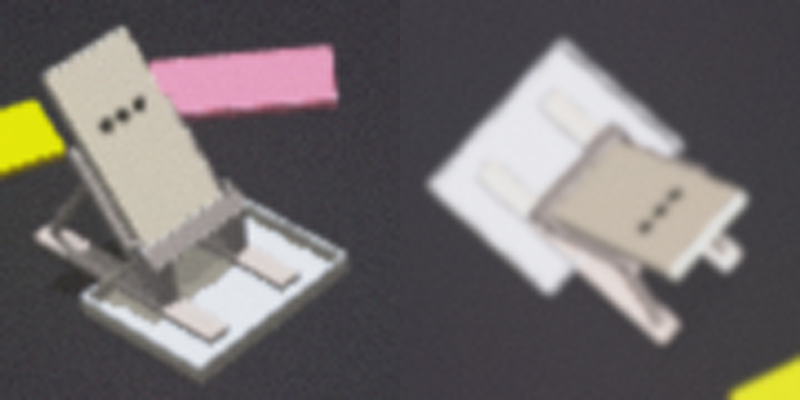

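The row from -y runs four, one, three, two, so the three-dot slot is third from the left in the scene view. Its dots are near pixel (318,220). The loose tile's dots are near (163,176) in the scene view and (354,207) in the top view.

```bash
cat > h.py <<'E'
import cv2,numpy as np
np.set_printoptions(precision=4,suppress=True)
def dots(im,box,n,th=0.62,maxd=None):
    """centroids of the n dark dots in box (x0,y0,x1,y1), on light ground; subpixel weights"""
    x0,y0,x1,y1=box; g=cv2.cvtColor(im,cv2.COLOR_BGR2GRAY)[y0:y1,x0:x1].astype(np.float32)
    k=8; g=cv2.resize(g,None,fx=k,fy=k,interpolation=cv2.INTER_CUBIC)
    m=(g<th*np.percentile(g,80)).astype(np.uint8)
    c,l,s,p=cv2.connectedComponentsWithStats(m)
    H,W=g.shape
    r=[(s[i][4]/k/k,(p[i]+.5)/k-.5+[x0,y0]) for i in range(1,c) if s[i][0]>0 and s[i][1]>0 and s[i][0]+s[i][2]<W and s[i][1]+s[i][3]<H and s[i][4]>k*k*1.0]
    r.sort(key=lambda a:-a[0]); r=r[:n]
    return np.array(sorted([tuple(a[1]) for a in r])),[round(a[0],1) for a in r]
def ray(P,pose,uv):
    d=np.array([(uv[0]-P['cx'])/P['fx'],-(uv[1]-P['cy'])/P['fy'],-1]); d=pose[:3,:3]@d
    return pose[:3,3],d/np.linalg.norm(d)
def onz(P,pose,uv,z):
    o,d=ray(P,pose,uv); return o+d*(z-o[2])/d[2]
def tri(r1,r2):
    A=0;b=0
    for o,d in (r1,r2):
        M=np.eye(3)-np.outer(d,d);A=A+M;b=b+M@o
    X=np.linalg.solve(A,b); return X,[np.linalg.norm(np.cross(X-o,d)) for o,d in (r1,r2)]
E
python3 - <<'E'
from h import *
from bench import ctrl
s=cv2.imread("pics/scene0.png");t=cv2.imread("pics/top0.png")
S=ctrl.camera_params("scene");T=ctrl.camera_params("top")
ds,a=dots(s,(155,170,171,182),3);dt,b=dots(t,(347,200,362,215),3)
print(ds,a,dt,b)
if len(ds)==3==len(dt):
    dt=dt[::-1] if 0 else dt
    for i in range(3):
        for j in (i,2-i): print(i,j,*tri(ray(S,S['pose'],ds[i]),ray(T,T['pose'],dt[j])))
    for u in ds: print('z.126',onz(S,S['pose'],u,.126))
    for u in dt: print('z.126 top',onz(T,T['pose'],u,.126))
C=[]
for n,box in ((4,(249,220,271,229)),(1,(282,217,297,227)),(3,(308,214,328,225)),(2,(338,212,357,222))):
    d,a=dots(s,box,n); c=d.mean(0); X=onz(S,S['pose'],c,.0476); C.append(X); print(n,a,c,X)
C=np.array(C); print(np.diff(C,axis=0), np.linalg.norm(np.diff(C,axis=0),axis=1))
for n,box in ((4,(247,188,269,199)),(1,(280,186,295,197))):
    d,a=dots(s,box,n); print(n,a,d.mean(0),onz(S,S['pose'],d.mean(0),.038+98*.9063e-3+.0015*.42))
E
```

```text
[[158.5177 177.7653]
 [162.1098 175.4882]
 [165.821  173.0205]] [np.float64(6.3), np.float64(5.7), np.float64(5.5)] [] []
4 [np.float64(7.0), np.float64(6.9), np.float64(6.7), np.float64(6.1)] [258.9023 224.471 ] [ 0.6571 -0.0725  0.0476]
1 [np.float64(6.7)] [288.5935 221.9549] [0.6529 0.0177 0.0476]
3 [np.float64(7.0), np.float64(6.0), np.float64(5.9)] [317.8509 219.8156] [0.6502 0.1072 0.0476]
2 [np.float64(7.4), np.float64(6.9)] [346.8622 217.623 ] [0.6473 0.197  0.0476]
[[-0.0042  0.0901  0.    ]
 [-0.0027  0.0896  0.    ]
 [-0.003   0.0898 -0.    ]] [0.0902 0.0896 0.0898]
4 [np.float64(7.3), np.float64(6.8), np.float64(6.7), np.float64(6.5)] [257.5401 193.6338] [ 0.6084 -0.0726  0.1274]
1 [np.float64(7.0)] [286.9406 191.6323] [0.6058 0.0157 0.1274]
```

```bash
python3 - <<'E'
from h import *
from bench import ctrl
s=cv2.imread("pics/scene0.png");t=cv2.imread("pics/top0.png")
S=ctrl.camera_params("scene");T=ctrl.camera_params("top")
ds,a=dots(s,(155,170,171,182),3);dt,b=dots(t,(345,198,363,217),3,th=.75)
print(dt,b)
for u in ds: print('scene',onz(S,S['pose'],u,.126))
for u in dt: print('top',onz(T,T['pose'],u,.126))
if len(dt)==3:
    for i in range(3): print(*tri(ray(S,S['pose'],ds[i]),ray(T,T['pose'],dt[i])))
print(onz(T,T['pose'],(353.7,207),.126))
E
```

```text
[[349.7537 210.6313]
 [353.1032 206.9811]
 [356.2347 203.4786]] [np.float64(4.8), np.float64(4.8), np.float64(4.5)]
scene [ 0.5048 -0.3743  0.126 ]
scene [ 0.4938 -0.3642  0.126 ]
scene [ 0.4817 -0.3537  0.126 ]
top [ 0.4791 -0.3517  0.126 ]
top [ 0.4905 -0.3623  0.126 ]
top [ 0.5014 -0.3721  0.126 ]
[ 0.4826 -0.3669  0.1077] [np.float64(0.011797725600639115), np.float64(0.01179772560063912)]
[ 0.4909 -0.3637  0.1237] [np.float64(0.0010278635593613224), np.float64(0.0010278635593613122)]
[ 0.4987 -0.3599  0.1401] [np.float64(0.00934691670409494), np.float64(0.009346916704094911)]
[ 0.4904 -0.3641  0.126 ]
```

```bash
cat >> h.py <<'E'
def frame(hx,lean):
    h=np.array([*hx,0.])/np.linalg.norm(hx); z=np.array([0,0,1.]); c,s=np.cos(np.radians(lean)),np.sin(np.radians(lean))
    X=c*h+s*z; Z=-s*h+c*z; return np.c_[X,np.cross(Z,X),Z]
def toolR(F,sg):  # tool y = sg*X, tool z = -Z
    y=sg*F[:,0]; z=-F[:,2]; return np.c_[np.cross(y,z),y,z]
FT=frame((.669,.743),35); DOT=np.array([.4922,-.3633,.126]); MID=DOT-FT@[.0045,0,.023]
FS=frame((.9993,.0363),25); SL=np.array([.6502,.1072,.0476])-FS@[.012,0,.005]
E
python3 - <<'E'
from h import *
from bench import ctrl
print(MID,SL)
for sg in (1,-1):
    for n,F,p in (('stand',FT,MID),('slot',FS,SL+FS@[0,0,.075])):
        for u in (.03,.13,.18,.23): print(sg,n,u,p+F@[0,0,u],ctrl.ik(p+F@[0,0,u],toolR(F,sg)))
E
```

```text
[ 0.4986 -0.3562  0.1046] [0.6414 0.1069 0.038 ]
1 stand 0.03 [ 0.487  -0.369   0.1292] [ -61.3471   37.9696   85.2092   34.4267   73.1873 -124.4151]
1 stand 0.13 [ 0.4487 -0.4116  0.2111] [ -66.1739   33.4863   78.7113   31.7023   84.7212 -121.9739]
1 stand 0.18 [ 0.4295 -0.433   0.252 ] [ -68.4748   31.9124   74.5993   30.8949   90.7074 -120.8757]
1 stand 0.23 [ 0.4103 -0.4543  0.293 ] [ -70.695    30.8131   69.8982   30.444    96.7972 -119.7724]
1 slot 0.03 [0.5971 0.1053 0.1332] [  5.1034  24.7652 107.486   -3.2953  22.8132   5.7783]
1 slot 0.13 [0.5549 0.1037 0.2238] [  5.4124  13.4413 106.4204  -2.4423  35.1999   5.0166]
1 slot 0.18 [0.5337 0.103  0.2691] [  5.5918   8.1528 104.8319  -2.2136  42.0778   4.8265]
1 slot 0.23 [0.5126 0.1022 0.3144] [  5.7914   3.2662 102.5812  -2.0702  49.2171   4.7167]
-1 stand 0.03 [ 0.487  -0.369   0.1292] [-61.3471  37.9696  85.2092  34.4267  73.1873  55.5849]
-1 stand 0.13 [ 0.4487 -0.4116  0.2111] [-66.1739  33.4863  78.7113  31.7023  84.7212  58.0261]
-1 stand 0.18 [ 0.4295 -0.433   0.252 ] [-68.4748  31.9124  74.5993  30.8949  90.7074  59.1243]
-1 stand 0.23 [ 0.4103 -0.4543  0.293 ] [-70.695   30.8131  69.8982  30.444   96.7972  60.2276]
-1 slot 0.03 [0.5971 0.1053 0.1332] [   5.1034   24.7652  107.486    -3.2953   22.8132 -174.2217]
-1 slot 0.13 [0.5549 0.1037 0.2238] [   5.4124   13.4413  106.4204   -2.4423   35.1999 -174.9834]
-1 slot 0.18 [0.5337 0.103  0.2691] [   5.5918    8.1528  104.8319   -2.2136   42.0778 -175.1735]
-1 slot 0.23 [0.5126 0.1022 0.3144] [   5.7914    3.2662  102.5812   -2.0702   49.2171 -175.2833]
```

```bash
python3 - <<'E'
from h import *
from bench import ctrl
p=ctrl.current_tool_pos(); ctrl.move_l(p+[0,0,.1],vel=.25)
M=SL+FS@[0,0,.075]
ctrl.goto(M+FS@[0,0,.13],toolR(FS,1))
np.savez("pose_r.npz",p=ctrl.current_tool_pos(),R=ctrl.current_eef_rot())
im=ctrl.read_camera("wrist"); cv2.imwrite("pics/wr.png",im)
print(ctrl.current_t(),ctrl.current_tool_pos()-(M+FS@[0,0,.13]))
W=ctrl.camera_params("wrist")
R=ctrl.current_eef_rot();pose=np.eye(4);pose[:3,:3]=R;pose[:3,3]=ctrl.current_tool_pos();pose=pose@W['T_tool_cam']
def proj(X):
    c=np.linalg.inv(pose)@[*X,1]; return np.array([W['cx']+W['fx']*c[0]/-c[2],W['cy']-W['fy']*c[1]/-c[2]])
for n,q in dict(floor=(0,0,0),lipL=(.0075,-.042,.022),lipR=(.0075,.042,.022),railL=(-.0075,-.042,.092),railR=(-.0075,.042,.092),divL=(0,-.045,.034),divR=(0,.045,.034)).items(): print(n,proj(SL+FS@q))
E
```

```text
2.775 [0.0002 0.0007 0.0001]
floor [255.6842 168.7871]
lipL [261.476 203.901]
lipR [261.8877 138.7479]
railL [248.8948 225.1522]
railR [248.3541 146.2747]
divL [255.7484 209.2225]
divR [255.7766 137.2545]
```

View pics/wr.png

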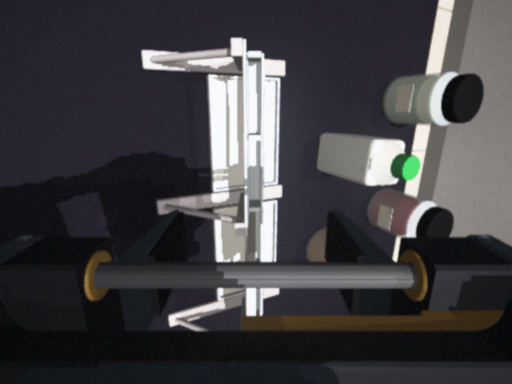

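The wrist view looks down the slot. The rack is the vertical band at columns 240-265, with the divider between three and two near (254,137), as predicted. I'll zoom in on it.

```bash
python3 - <<'E'
from h import *
im=cv2.imread("pics/wr.png")
a=cv2.resize(im[120:220,215:300],(680,800),interpolation=cv2.INTER_CUBIC)
a=cv2.rotate(a,cv2.ROTATE_90_CLOCKWISE); a=cv2.resize(a,(750,600))
cv2.imwrite("pics/wrz.png",cv2.convertScaleAbs(a,alpha=.85))
g=cv2.cvtColor(im,cv2.COLOR_BGR2GRAY)
print("cols 236..282 rows"); 
for r in (145,155,165,175,185): print(r,g[r,236:282])
print(g[125:150,251:262].mean(1).astype(int)); print(g[200:218,251:260].mean(1).astype(int))
E
```

```text
cols 236..282 rows
145 [249 241 197 166 166 165 166 190 232 247 246 240 237 240 248 250 250 249
 249 240 193 158 153 152 182 233 241 234 245 249 250 250 250 250 250 250
 249 243 204 152 197 230 179  92  64  57]
155 [249 241 195 165 164 164 167 185 226 246 244 230 234 240 248 250 250 249
 249 240 191 159 154 153 186 235 243 234 237 248 250 250 250 250 250 250
 249 238 173 159 218 229 156  74  57  60]
165 [163 166 166 165 165 163 163 177 216 244 244 226 224 214 220 228 233 238
 229 208 175 153 153 146 177 231 241 238 247 250 250 249 250 250 250 249
 249 238 180 183 233 231 146  71  58  58]
175 [163 164 165 165 162 166 163 172 209 243 239 189 156 142 147 154 152 153
 152 159 157 153 150 137 123 148 171 212 244 250 250 250 250 250 250 250
 249 238 177 184 232 227 137  61  54  57]
185 [132 138 132 129 125 124 123 127 141 174 174 150 150 140 146 152 150 148
 153 157 155 155 148 139 123 146 173 187 189 206 213 208 192 175 172 170
 169 173 181 189 191 196 198 199 197 171]
[216 215 216 216 216 213 206 189 151 157 226 245 247 247 245 234 215 209
 210 209 209 210 210 209 210]
[ 90  79  79  78  79  80  89 122 153 168 164 144 125 118 117 117 117 117]
```

View pics/wrz.png

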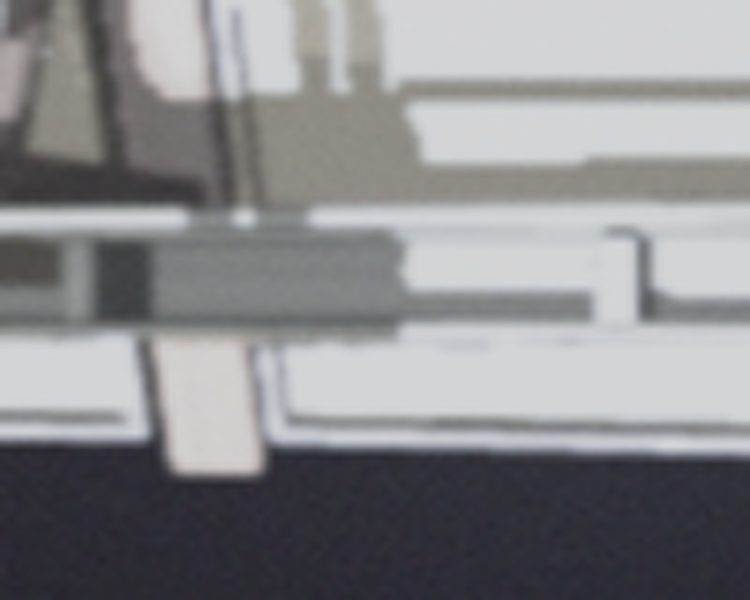

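The dividers sit at rows 137.3 and 209.3, against predictions of 137.25 and 209.2. The rail and lip edges are 1-2 px to the left, about 1.5 mm towards -x. I'll shift x by a small compromise. Now to the stand.

```bash
python3 - <<'E'
from h import *
from bench import ctrl
ctrl.move_l(SL+FS@[0,0,.305],vel=.25)
ctrl.goto(MID+FT@[0,0,.18],toolR(FT,1))
p=ctrl.current_tool_pos();R=ctrl.current_eef_rot()
im=ctrl.read_camera("wrist"); cv2.imwrite("pics/ws.png",im)
W=ctrl.camera_params("wrist")
pose=np.eye(4);pose[:3,:3]=R;pose[:3,3]=p;pose=pose@W['T_tool_cam'];np.save("pose_s.npy",pose)
print(ctrl.current_t(),p-(MID+FT@[0,0,.18]))
def proj(X):
    c=np.linalg.inv(pose)@[*X,1]; return np.array([W['cx']+W['fx']*c[0]/-c[2],W['cy']-W['fy']*c[1]/-c[2]])
for q in ((.0045,-.0375,.075),(.0045,.0375,.075),(-.0045,.0375,.075),(-.0045,-.0375,.075)): print(q,proj(MID+FT@q))
cv2.imwrite("pics/wsz.png",cv2.resize(im[110:250,170:340],None,fx=4,fy=4,interpolation=cv2.INTER_CUBIC))
E
```

```text
5.3667 [ 0.0005  0.0007 -0.0001]
(0.0045, -0.0375, 0.075) [260.3509 224.3241]
(0.0045, 0.0375, 0.075) [260.713  152.2302]
(-0.0045, 0.0375, 0.075) [251.3775 152.2345]
(-0.0045, -0.0375, 0.075) [251.6785 224.3302]
```

View pics/wsz.png

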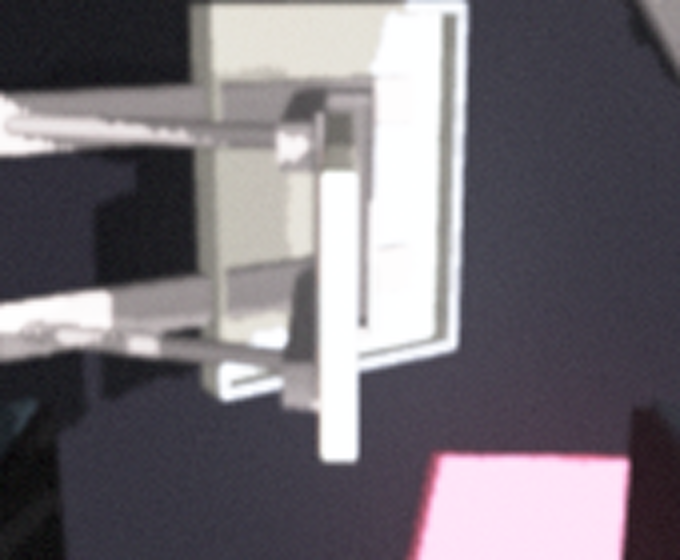

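The wrist view shows the tile's top edge at columns 249.5-259.5 and rows 152-225.5, within about 1.5 px of the prediction. It is aligned and the dots are consistent. Next I grip and lift.

```bash
python3 - <<'E'
from h import *
from bench import ctrl
o=FT@[-.0009,-.0004,0]
hit=ctrl.move_l(MID+o+FT@[0,0,.032],vel=.12,contact_N=12)
print(hit,ctrl.current_tool_pos(),ctrl.current_contact_force())
if not hit:
    ctrl.command_gripper(0.0)
    print(ctrl.current_grip_width()*91,ctrl.current_grasp_force(),ctrl.current_contact_force())
    p=ctrl.current_tool_pos()
    ctrl.move_l(p+FT@[0,0,.14],vel=.12); ctrl.sleep(.25)
    print(ctrl.current_grip_width()*91,ctrl.current_grasp_force(),ctrl.current_contact_force(),ctrl.current_t())
    im=ctrl.read_camera("wrist"); cv2.imwrite("pics/wl.png",im)
    cv2.imwrite("pics/sl.png",ctrl.read_camera("scene"))
    g=cv2.cvtColor(im,cv2.COLOR_BGR2GRAY)
    print(ctrl.current_tool_pos(),ctrl.current_q())
E
```

```text
False [ 0.4861 -0.3713  0.1308] [ 0.7405 -0.288  -0.1815]
8.602813567961269 29.996029436588287 [3.4705 2.7418 4.5793]
9.199668269535126 29.999444782733917 [ 0.3971  0.1775 -2.482 ] 9.5417
[ 0.4327 -0.4299  0.2451] [ -68.1142   32.195    75.2465   30.9988   89.7492 -121.0573]
```

```bash
cat >> h.py <<'E'
SL2=SL+FS@[-.0008,0,0]
E
python3 - <<'E'
from h import *
from bench import ctrl
p=ctrl.current_tool_pos(); ctrl.move_l(p+[0,0,.1],vel=.25)
ctrl.goto(SL2+FS@[0,0,.307],toolR(FS,1)); ctrl.sleep(.2)
P=ctrl.current_tool_pos(); print(P-(SL2+FS@[0,0,.307]),ctrl.current_grasp_force(),ctrl.current_t())
s=ctrl.read_camera("scene"); cv2.imwrite("pics/sp.png",s)
S=ctrl.camera_params("scene")
mid=P-FS@[0,0,.032]; d=mid+FS@[.0045,0,.023]
for k in (-1,0,1):
    c=np.linalg.inv(S['pose'])@[*(d+FS@[0,k*.0,0]),1]
u=np.array([S['cx']+S['fx']*c[0]/-c[2],S['cy']-S['fy']*c[1]/-c[2]]); print("pred",u)
x,y=u.astype(int); print(dots(s,(x-11,y-8,x+12,y+9),3))
cv2.imwrite("pics/spz.png",cv2.resize(s[90:240,235:385],(600,600),interpolation=cv2.INTER_CUBIC))
E
```

```text
[ 0.0002 -0.0005 -0.0001] 29.999505579471588 12.3583
pred [314.9818 122.6552]
(array([[320.133 , 122.5008]]), [np.float64(10.4)])
```

View pics/spz.png

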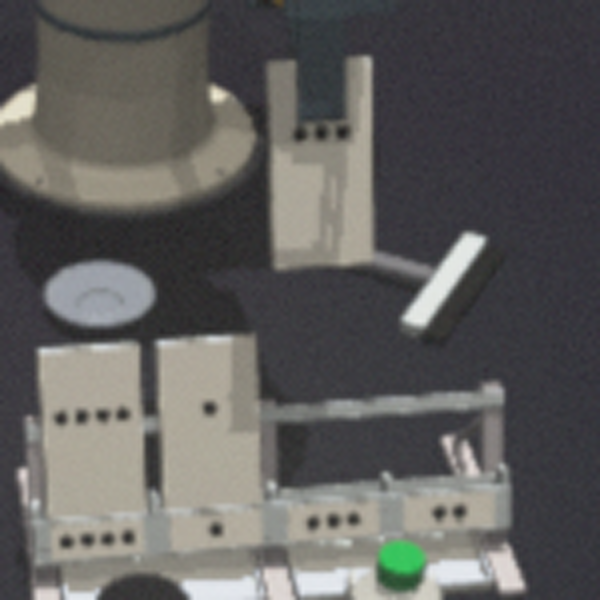

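The tile is held upright, its dots at (315.2,123) against the predicted (315,122.7), so it lines up with the slot. Now I insert it with contact stops.

```bash
python3 - <<'E'
from h import *
from bench import ctrl
def st(n):
    q=FS.T@(ctrl.current_tool_pos()-SL2); print(n,q*1e3,FS.T@ctrl.current_contact_force(),ctrl.current_grasp_force(),ctrl.current_t())
h=ctrl.move_l(SL2+FS@[0,0,.107+.04],vel=.12,contact_N=8); st(h)
if not h:
    h=ctrl.move_l(SL2+FS@[0,0,.107-.006],vel=.025,contact_N=7); st(h)
ctrl.sleep(.2); st('')
cv2.imwrite("pics/si.png",ctrl.read_camera("scene"))
E
```

```text
False [  0.3358   0.0256 147.5236] [-0.6593 -0.3839 -2.6743] 29.99942511320114 13.8917
True [ -0.1416  -0.0599 106.6623] [-0.0855 -0.5683  3.0901] 30.000286996364594 15.325
 [ -0.2791  -0.0552 106.6409] [2.1546 0.1577 4.9113] 30.00102013349533 15.525
```

Contact came at 106.7 mm, where the floor was expected (107 mm). I release, retreat and check.

```bash
python3 - <<'E'
from h import *
from bench import ctrl
ctrl.command_gripper(0.5); ctrl.sleep(.2)
ctrl.move_l(SL2+FS@[0,0,.32],vel=.15); ctrl.sleep(.3)
print(ctrl.current_t(),ctrl.current_contact_force(),ctrl.current_grasp_force(),ctrl.current_grip_width())
s=ctrl.read_camera("scene"); S=ctrl.camera_params("scene")
cv2.imwrite("pics/sfz.png",cv2.resize(s[100:250,235:385],(600,600),interpolation=cv2.INTER_CUBIC))
d,a=dots(s,(306,183,326,195),3); print(d,a)
X=onz(S,S['pose'],d.mean(0),.038+98*.9063e-3+.0015*.42); print(X, (FS.T@(X-SL2)-[.0045,0,.023])*1e3)
E
```

```text
18.3667 [-0.2689  0.0842 -1.0864] 0.0 0.4999522600676064
[[311.1765 189.6161]
 [316.0153 189.2117]
 [321.3142 188.8491]] [np.float64(11.0), np.float64(9.1), np.float64(7.0)]
[0.6012 0.1046 0.1274] [-2.4466 -0.8255 75.1131]
```

View pics/sfz.png

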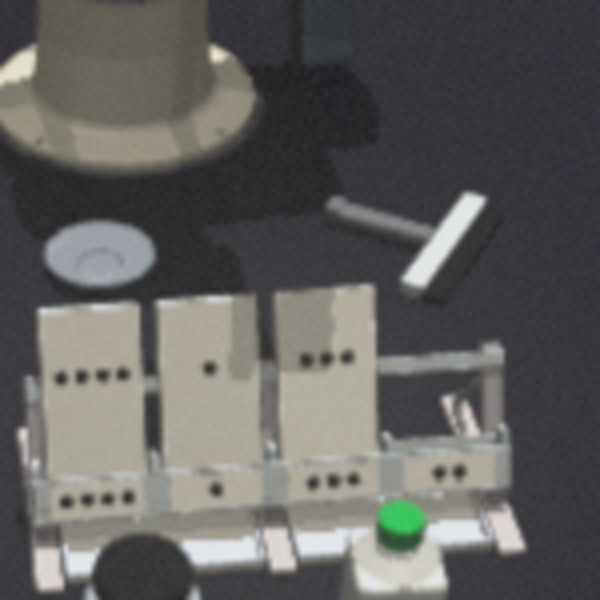

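The tile stands in the three-dot slot, level with its neighbours, with its dots at the top (zoom pixel (326,358)). The gripper is clear.

```bash
python3 -c "
from bench import ctrl
print(ctrl.sign_off())"
```

```text
the job is handed in; nothing more can be done
None
```

The tile is released in its three-dot slot, foot down, with its dotted face to the front and dots at the top; the job was handed in at about 18 s of the 42 s allowed, and sign-off returned no verdict.

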